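# Open the fruit cart's stock box: turn the buttons, lift out the lid panel

## Task

Open the wooden stock box on the fruit cart. Turn both wooden turn buttons until they are fully clear of the lid panel, then lift the panel out of the box by its handle and gently lay it flat, handle up, on the middle of the flattened cardboard sheet; let go of it there. Leave the buttons turned aside and do not disturb the other things on the cart.

Things in the scene. Friction and masses are not known exactly. Their poses are not given: they have to be found in the camera images.
- box: Low wooden stock box, fixed to the cart deck, left or right of the robot: 277 mm along its x, 237 along its y, 95 high. Origin: centre of its underside, z up. Its top is a frame of rails 36 mm wide (top face 95 mm above the origin) round a 205 x 165 mm opening where the lid panel lies on a ledge, its top flush with the rails. A turn button sits in the middle of the +y rail and of the -y rail.
- panel_seat (a point): Centre of the panel's seat in the box: 85 mm straight above the box's origin, at the height of the ledge on which the panel's underside rests.
- panel_handle (a point): Centre of the lid panel's handle, above the panel's centre: a straight dark wooden bar 120 mm long (along the panel's x), 14 wide (along y), 16 high, on two feet (16 mm long, 44 to 60 mm from the middle) with a 22 mm gap between bar and panel. This point is 40 mm above the panel's underside, 30 mm above its top face. Axes as the panel's, z up.
- panel_under (a point): Centre of the underside of the loose plywood lid panel: 200 mm along its x, 160 along its y, 10 thick, 0.25 to 0.5 kg with its handle, balanced under the handle's centre; 2.5 mm play all round in the box. Axes as the panel's, z up towards the handle.
- button_a (a joint): Angle (rad) of the turn button on the box's +y rail. At 0 it points straight over the panel (to the box's -y); positive is anticlockwise from above. It turns either way up to 3.0 rad and stays where it is left (friction 0.04 N m: about 1.5 N near its tip turns it). It starts within 0.35 of 0, is fully clear of the panel from 1.25 (72 degrees) either way, and lies along the rail at 1.57.
- button_a_pivot (a point): Screw (turning axis) of button_a, half-way up it: 100 mm from the box's centre to its +y, 102.5 mm above its underside. The button is a dark wooden bar with round ends, 16 mm wide, 12 thick, its bottom 1.5 and its top 13.5 mm above rails and panel; it reaches 38 mm from the screw to its tip, 22 mm the other way. The panel's edge is 20 mm from the screw.
- button_a_tip (a point): Tip of button_a (the long end), 38 mm from its screw, half-way up; its x axis points from the screw to the tip.
- button_b (a joint): The same for the turn button on the box's -y rail; at 0 it points towards the box's +y; positive is anticlockwise seen from above.
- button_b_pivot (a point): Screw of button_b: 100 mm from the box's centre along the box's -y, 102.5 mm above its underside; the same button.
- button_b_tip (a point): Tip of button_b (the long end), 38 mm from its screw, half-way up; its x axis points from the screw to the tip.
- sheet_top (a point): Centre of the top face of the flattened cardboard sheet, 250 mm along its x, 210 mm along its y, 4 mm thick, fixed flat on the deck; z up.
- pick_cup_mid (a point): White cup of wooden picks, 50 mm across, 110 mm high with its picks, loose, between the box and the sheet; point half-way up the cup, 38 mm above the deck. Leave alone.
- drink_mid (a point): Green glass drinks bottle, 60 mm across, 200 mm high, loose; point half-way up. Leave alone.
- fruit_pack_mid (a point): Clear plastic pack of yellow fruit, 140 x 110 x 55 mm, loose; point at its centre. Leave alone.
- knife_mid (a point): Fruit knife lying on the deck, 270 mm long, 16 mm high, loose; point at the root of the blade. Leave alone.
- tea_mug_mid (a point): Blue mug, 76 mm across, 90 mm high, loose; point at its centre. Leave alone.

How it is judged:
By the outcome, as a careful person would: the job done as asked, in the order asked, and still so for the second after the job is handed in, with the robot touching nothing.
It also fails if it takes over 70 s, if anything falls off the work surface, if the arm or the gripper's body presses on something with over 40 N, if the wrist force passes 120 N, or if a joint passes its speed limit or range.

## Robot

A 6-joint arm with a two-finger parallel gripper is mounted at the origin on the work surface. World frame = base frame: x ahead of the robot, y to its left, z up, the work surface at z = 0. Lengths are in mm, angles in rad, forces in N, time in s.
With the tool pointing down it reaches from about 300 to 775 mm from the base axis. Payload 14.6 kg.
Tool frame: the origin (TCP) lies at the very end of the fingers, on their centre line; the grasp point (between the pads) lies 19 mm behind it; z points along the fingers, y is the line along which they close (so a half turn about z gives the same grasp; the last joint's range is limited). The gripper opens to 94 mm and grips with 3 to 60 N. Pads are 16 mm wide; open, the fingers measure 119 mm over their backs; the gripper's body (75 mm by 177 mm) begins 78 mm behind the grasp point.
Start: joints at [1.107, 0.3, 1.521, -0, 1.321, -0.067], TCP at [212.554, 507.257, 205.446] pointing down, gripper open.
Joint ranges: [-3.03, 3.03], [-0.79, 2.21], [0.23, 2.52], [-1.04, 4.18], [0, 3.07], [-2.55, 2.55]. Speed limits (rad/s): [2.22, 2.22, 2.57, 3.14, 3.14, 3.14].

## Interface

Orientations are given as [roll, pitch, yaw] about the fixed x, y, z axes, in that order (R = Rz(yaw) Ry(pitch) Rx(roll)).
In Python, from cell import manip, camera, get_calibration gives the robot as it stands. The module is installed in compiled form; this text tells all that it offers.
- The arm moves only by the tool jog_arm, never from a script. Its argument "plan" is one flat list of numbers, 6 for each row, row after row: the shift along the world's x, y, z in m, then the turn, a rotation vector about the world's x, y, z in degrees. A call has 1 to 20 rows; each row is the pose to reach, as a shift and turn from the pose commanded when the call began; what a row does not reach only later rows make up. A row lasts 1/10 s, in which the tool goes at most 50 mm and 8.59 degrees, less where a joint would pass 70% of its speed; a pose out of reach is approached as far as the arm can. A call with a gripper value outside its range is refused whole. "claw" is the finger opening in m, from 0 to 0.094, set as the call begins (left out, the last holds). The fingers move at their own pace and stop on an object; "force" is the grip in N (left out, the last holds). Time passes only in rows, so rows that repeat a pose let the fingers close. It gives the time, the measured TCP pose, the force, the opening and the grip force at its end, in the units of the state.
- manip.read_state(): the state, without advancing time (a new reading comes with each control period).
- camera(name): name is "side" or "top" or "wrist"; returns (picture, depth): 384x512x3 uint8, red, green, blue; 384x512 float32, mm along the optical axis (not along the pixel's ray), 0 where there is no reading.
- get_calibration(name): a dict with "fx", "fy", "cx", "cy" (pixels), "origin" and "attitude" of the camera in the world. Camera axes: x right, y down, z forward; pixel columns grow to the right and rows downward; lengths in mm; the calibration is good to about 2 mm. The wrist camera is an equidistant fisheye: a pixel r from the principal point sees the ray r / f radians off the axis. A picture is of the moment at which its call begins: read the wrist's pose just before it. get_calibration takes no time and is no camera call; for the wrist camera it gives the pose at the moment of the call.
- manip.sign_off(): hands the job in; it is judged then, once.
The state is a dict: "clock": time; "joints": joint angles; "qd": joint speeds; "effort": joint torques, N m; "eef_pos": TCP position; "eef_rot": TCP orientation; "wrist_force": force on the tool from outside, world axes, zero at the start; "moment": the same for the moment, N m; "finger_gap": finger opening in mm; "finger_force": force on a finger pad.
Only numpy, scipy, OpenCV 4.12 (cv2) and the standard library are available. Lean on these libraries where they do the work, as an engineer would, in place of code of your own. Each camera call takes 0.05 s, during which the arm holds its last target. There are 200 camera calls.

## Working session

There is one attempt and no reset: what is moved stays moved. The work goes in short steps, Python scripts to look and compute and a tool call to move; the robot and the scene stay as the last step left them, time stands still between calls to the robot, and variables do not carry over. Pictures are saved under pics/ and viewed, at most 10 in all, crops included, and the job is handed in when it is done.

Besides the shell and the picture viewer there is one more tool, called after "Emit:" by a JSON object that holds its "api" and its "payload". jog_arm: Moves the arm, as the interface text tells. Its arguments: {"type":"object","properties":{"plan":{"type":"array"},"claw":{"type":"number"},"force":{"type":"number"}},"required":["plan"]}

```bash
mkdir -p pics
cat > h.py <<'E'
from cell import manip, camera, get_calibration
import numpy as np, cv2
def grab(n,tag):
    c=get_calibration(n); p,d=camera(n); np.savez(f'{tag}.npz',p=p,d=d,**{k:np.array(v) for k,v in c.items()})
    cv2.imwrite(f'pics/{tag}.png',p[:,:,::-1]); return c,p,d
E
python3 - <<'E'
from h import *
for n in('top','side','wrist'):
    c,p,d=grab(n,n+'0'); print(n,c)
a=[cv2.imread(f'pics/{n}0.png') for n in('top','side')]
print(manip.read_state())
E
```

```text
top {'fx': 461.05217477325044, 'fy': 461.05217477325044, 'cx': 258.597396111464, 'cy': 200.12482885057977, 'origin': array([ 231.45711675,  -10.14304698, 1687.67821944]), 'attitude': array([-2.93136894,  0.00450561, -1.59912401])}
side {'fx': 490.56855396475464, 'fy': 490.56855396475464, 'cx': 252.08279782510414, 'cy': 193.2305345228484, 'origin': array([ -126.64749104, -1023.53532574,  1252.3720029 ]), 'attitude': array([-2.31759319, -0.01787267, -0.60259547])}
wrist {'fx': 297.3186396354542, 'fy': 297.3186396354542, 'cx': 255.09399268782315, 'cy': 189.10425839334974, 'origin': array([140.94955978, 536.91402714, 384.06061264]), 'attitude': array([2.86882633e+00, 8.11506156e-04, 1.17422927e+00])}
{'clock': 0.15, 'joints': array([ 1.10742763e+00,  3.00340841e-01,  1.52140047e+00,  2.08846558e-05,
        1.32069123e+00, -6.66080483e-02]), 'qd': array([ 0.00120869, -0.00283168, -0.00394868,  0.00028987,  0.00047366,
       -0.00063114]), 'effort': array([-1.53953188e-03, -5.31960297e+01, -3.52819920e+01,  7.06751319e-02,
        2.36425479e-02, -4.71671547e-05]), 'eef_pos': array([212.45799159, 507.11045616, 205.03418705]), 'eef_rot': array([-3.14075597e+00, -7.60878388e-05,  2.74482680e+00]), 'wrist_force': array([ 0.66871984, -0.38880271, -0.07611359]), 'moment': array([ 0.04865342, -0.02173948, -0.00547185]), 'finger_force': 0.0, 'finger_gap': 93.8555683735795}
```

View pics/top0.png

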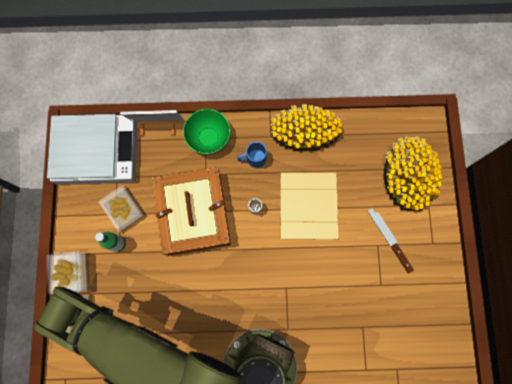

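View pics/wrist0.png

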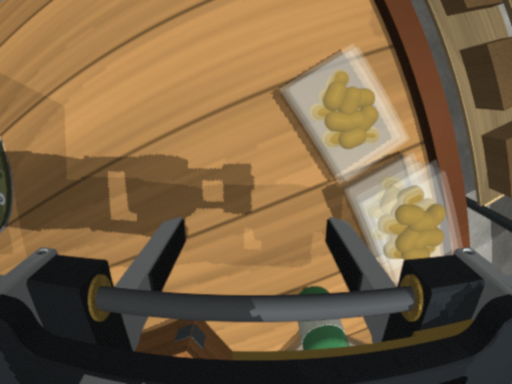

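The top view shows the box at about (192,211), with buttons at about (165,211) and (217,206). The handle runs from (187,193) to (191,226), the cup is at (256,206) and the sheet at (309,206). The wrist view shows only the fruit packs and the bottle.

```bash
cat >> h.py <<'E'
from scipy.spatial.transform import Rotation as Rn
def rays(c,uv,fish=False):
    uv=np.atleast_2d(np.asarray(uv,float)); x=(uv[:,0]-c['cx'])/c['fx']; y=(uv[:,1]-c['cy'])/c['fy']
    if fish:
        t=np.hypot(x,y)+1e-12; v=np.c_[np.sin(t)*x/t,np.sin(t)*y/t,np.cos(t)]
    else: v=np.c_[x,y,np.ones_like(x)]
    return v@Rn.from_euler('xyz',c['attitude']).as_matrix().T
def plane(c,uv,z,fish=False):
    r=rays(c,uv,fish); o=np.asarray(c['origin']); return o+r*((z-o[2])/r[:,2])[:,None]
def rect(P):
    (cx,cy),(w,h),a=cv2.minAreaRect(P[:,:2].astype(np.float32)); 
    if w<h: w,h,a=h,w,a+90
    return np.round([cx,cy,w,h,(a+90)%180-90],1)  # long side direction deg
E
python3 - <<'E'
from h import *
c=np.load('top0.npz'); p=c['p']; hsv=cv2.cvtColor(p,cv2.COLOR_RGB2HSV)
for q in((200,185),(205,195),(189,210),(165,211),(225,235),(309,190),(260,225)): print(q,hsv[q[1],q[0]],c['d'][q[1],q[0]],plane(c,q,95)[0].round())
cv2.imwrite('pics/crop0.png',cv2.resize(p[155:265,145:350,::-1],None,fx=3.8,fy=3.8,interpolation=cv2.INTER_CUBIC))
E
```

```text
(200, 185) [ 29  58 240] 1642.0402 [632. 194.  95.]
(205, 195) [ 29  66 240] 1632.4193 [595. 177.  95.]
(189, 210) [  9 196  99] 1586.2155 [543. 233.  95.]
(165, 211) [  9 190 106] 1604.6687 [542. 318.  95.]
(225, 235) [ 14 183 197] 1600.8871 [451. 108.  95.]
(309, 190) [ 22 102 238] 1731.9816 [ 603. -192.   95.]
(260, 225) [ 17 162 213] 1703.1368 [482. -15.  95.]
```

View pics/crop0.png

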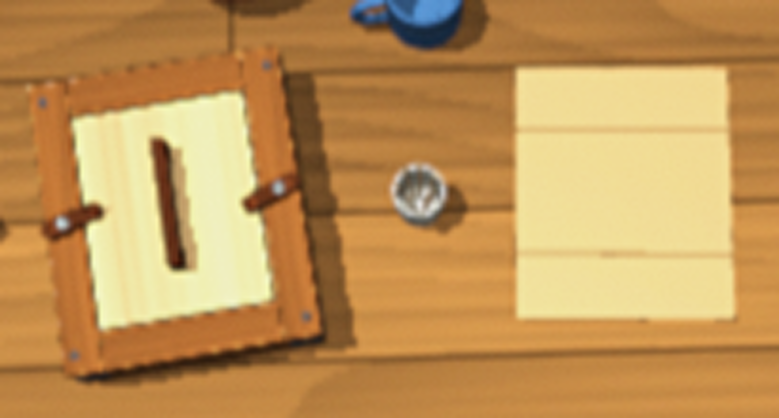

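The crop shows the panel with its long side roughly along world x, the left button (+y side) with its screw at about (62,222), the right button with its screw at about (277,187), and the handle from (160,140) to (178,268). The sheet spans about (515–735, 67–320).

Run:
```python
from h import *
c=np.load('top0.npz'); p=c['p']; hsv=cv2.cvtColor(p,cv2.COLOR_RGB2HSV)
def pts(m,box):
    k=np.zeros(m.shape,np.uint8); x0,x1,y0,y1=box; k[y0:y1,x0:x1]=m[y0:y1,x0:x1]
    cs,_=cv2.findContours(k,cv2.RETR_EXTERNAL,cv2.CHAIN_APPROX_NONE); return sorted(cs,key=cv2.contourArea)[::-1]
H,S,V=[hsv[...,i].astype(int) for i in range(3)]
b=(145,240,160,262)
q=pts((S<100)&(V>200)&(H>20),b)[0][:,0]; print('panel',rect(plane(c,q,95)))
q=pts((S<130)&(V>200)&(H>18),(270,350,160,250))[0][:,0]; print('sheet',rect(plane(c,q,4)))
for q in pts((V<140)&(S>150)&(H<12),b)[:5]: 
    if len(q)>6: print('dark',len(q),q[:,0].mean(0),rect(plane(c,q[:,0],110)))
for n,uv in(('scr L',(145+62/3.8,155+222/3.8)),('scr R',(145+277/3.8,155+187/3.8)),('tipL',(145+101/3.8,155+211/3.8)),('tipR',(145+246/3.8,155+205/3.8))): print(n,plane(c,uv,108)[0].round(1))
print('cup',plane(c,(145+419/3.8,155+190/3.8),80)[0].round(), 'mug',plane(c,(257,152),90)[0].round(),'bottle',plane(c,(103,240),200)[0].round())
```

```text
panel [544.4 231.  199.3 159.1   8.1]
sheet [ 566.7 -198.9  246.9  208.9   -1.7]
dark 67 [188.64179104 208.23880597] [547.4 232.2 116.3   9.7   8.4]
dark 16 [213.375  206.9375] [549.  147.5  24.8  14.4 -64.4]
dark 21 [165.85714286 211.76190476] [536.2 310.1  28.1  14.7 -72.7]
dark 12 [221.33333333 202.66666667] [561.8 117.3  14.3  10.5  -0.7]
dark 11 [158.54545455 215.27272727] [523.8 337.   15.2   9.7  44.2]
scr L [531.2 327.7 108. ]
scr R [558.2 130.2 108. ]
tipL [540.4 292.  108. ]
tipR [542.1 158.8 108. ]
cup [557.  -0.  80.] mug [751. -12.  90.] bottle [432. 496. 200.]
```

Run:
```python
import numpy as np
C=np.array([544.4,231.]);t=np.radians(8.1);R=lambda a:np.array([[np.cos(a),-np.sin(a)],[np.sin(a),np.cos(a)]])
ex,ey=R(t).T
def f(piv,d0,phi,gap=0,s=None):
    d=R(phi)@d0;n=R(np.pi/2)@d; return piv+28*d-(8+8*abs(np.cos(phi))+12.5*abs(np.sin(phi))+gap)*n
for nm,piv,d0,p0 in(('a',C+100*ey,-ey,.11),('b',C-100*ey,ey,.37)):
    st=f(piv,d0,p0,16); print(nm,'pivot',piv.round(1),'start',st.round(1))
    P=[f(piv,d0,x)-st for x in np.r_[np.linspace(p0,1.62,10)]]
    print(np.round(P,1).tolist())
```

```text
a pivot [530.3 330. ] start [505.  294.6]
[[15.5, 4.0], [19.2, 2.1], [23.7, 0.7], [28.7, 0.1], [34.1, 0.6], [39.6, 2.2], [45.0, 5.2], [49.8, 9.3], [53.8, 14.7], [56.8, 20.2]]
b pivot [558.5 132. ] start [576.2 174. ]
[[-14.0, -7.8], [-17.8, -7.0], [-22.1, -6.7], [-26.6, -7.2], [-31.2, -8.5], [-35.7, -10.7], [-39.9, -13.8], [-43.7, -17.7], [-46.7, -22.3], [-49.1, -26.8]]
```

Emit:
{"api": "jog_arm", "payload": {"plan": [0.05, -0.035, 0.01, 0, 0, 8, 0.09, -0.07, 0.01, 0, 0, 16, 0.13, -0.1, 0.01, 0, 0, 24, 0.17, -0.13, 0.01, 0, 0, 30.8, 0.21, -0.16, 0.01, 0, 0, 30.8, 0.25, -0.185, 0.01, 0, 0, 30.8, 0.28, -0.205, 0.01, 0, 0, 30.8, 0.28, -0.205, 0.01, 0, 0, 30.8], "claw": 0}}

```text
clock: 0.95
eef_pos: [495.5, 299.2, 214.8]
eef_rot: [-3.141, -0.0, -3.005]
wrist_force: [-0.2, 0.5, 0.6]
finger_gap: 33.2
finger_force: 0.0
```

Run:
```python
from h import *
grab('wrist','w1'); print(manip.read_state()['eef_pos'],manip.read_state()['eef_rot'],manip.read_state()['joints'])
```

```text
[494.96882801 299.78412218 214.72092882] [-3.14092784e+00 -7.50513201e-04 -3.00451105e+00] [ 4.81457119e-01  3.57884290e-01  1.42263159e+00 -3.80662582e-04
  1.36200768e+00 -1.22634199e+00]
```

View pics/w1.png

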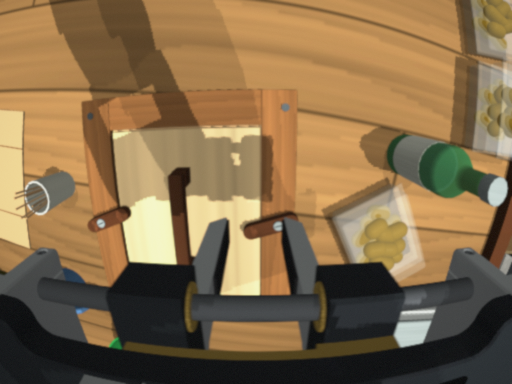

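The wrist view shows button a's screw at (278,227) with its tip near (246,232), and button b's screw at (100,224) with its tip near (129,212). The handle's near end is at about (180,173).

Run:
```python
from h import *
c=np.load('w1.npz')
for n,uv,z in(('a',(278,227),109),('atip',(246,232),107),('b',(100,224),109),('btip',(129,212),107),('handle end top',(180,172),133),('corner BL panel',(113,131),95),('corner BR',(260,127),95)): print(n,plane(c,uv,z,True)[0].round(1))
```

```text
a [534.8 327.9 109. ]
atip [545.8 295.7 107. ]
b [562.9 128.6 109. ]
btip [542.8 165.6 107. ]
handle end top [484.2 227.4 133. ]
corner BL panel [457.8 137.9  95. ]
corner BR [436.9 295.3  95. ]
```

Emit:
{"api": "jog_arm", "payload": {"plan": [0.01, -0.009, -0.04, 0, 0, 0, 0.01, -0.009, -0.075, 0, 0, 0, 0.01, -0.009, -0.1, 0, 0, 0, 0.01, -0.009, -0.113, 0, 0, 0, 0.01, -0.009, -0.113, 0, 0, 0, 0.01, -0.009, -0.113, 0, 0, 0]}}

```text
clock: 1.6
eef_pos: [502.6, 294.0, 103.7]
eef_rot: [3.141, 0.001, -3.0]
wrist_force: [0.3, 0.9, 0.7]
finger_gap: 0.2
finger_force: 0.0
```

Emit:
{"api": "jog_arm", "payload": {"plan": [0.012, 0.002, 0, 0, 0, 0, 0.02, 0.004, 0, 0, 0, 0, 0.024, 0.002, 0, 0, 0, 0, 0.028, 0.001, 0, 0, 0, 0, 0.033, 0, 0, 0, 0, 0, 0.0385, 0.0006, 0, 0, 0, 0, 0.044, 0.002, 0, 0, 0, 0, 0.049, 0.005, 0, 0, 0, 0, 0.054, 0.009, 0, 0, 0, 0, 0.058, 0.0145, 0, 0, 0, 0, 0.06, 0.018, 0, 0, 0, 0, 0.061, 0.021, 0, 0, 0, 0, 0.061, 0.021, 0, 0, 0, 0, 0.061, 0.021, 0, 0, 0, 0, 0.056, 0.006, 0, 0, 0, 0, 0.056, 0.006, 0.04, 0, 0, 0, 0.056, -0.03, 0.08, 0, 0, 0, 0.056, -0.03, 0.08, 0, 0, 0]}}

```text
clock: 3.4
eef_pos: [560.1, 261.6, 187.6]
eef_rot: [3.14, 0.007, -3.002]
wrist_force: [0.9, 0.4, -0.2]
finger_gap: 0.2
finger_force: 0.0
```

Run:
```python
from h import *
c,p,d=grab('top','t2'); print(manip.read_state()['eef_pos'])
cv2.imwrite('pics/t2c.png',cv2.resize(p[155:265,145:285,::-1],None,fx=4,fy=4,interpolation=cv2.INTER_CUBIC))
```

```text
[559.52244618 262.18939079 185.43186152]
```

Emit:
{"api": "jog_arm", "payload": {"plan": [0.01, -0.045, 0, 0, 0, 0, 0.02, -0.09, 0, 0, 0, 0, 0.02, -0.09, -0.02, 0, 0, 0, 0.02, -0.09, -0.05, 0, 0, 0, 0.02, -0.09, -0.07, 0, 0, 0, 0.02, -0.09, -0.08, 0, 0, 0, 0.02, -0.09, -0.08, 0, 0, 0, 0.02, -0.09, -0.08, 0, 0, 0]}}

```text
clock: 4.25
eef_pos: [578.8, 173.6, 103.0]
eef_rot: [3.141, 0.001, -3.001]
wrist_force: [0.6, -0.0, -0.3]
finger_gap: 0.5
finger_force: 0.0
```

Run:
```python
from h import *
c,p,d=grab('wrist','w3'); print(manip.read_state()['eef_pos'])
```

```text
[578.95000026 173.58495982 103.37766886]
```

View pics/w3.png

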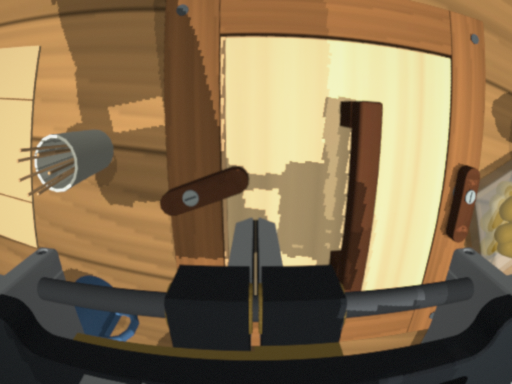

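Button a (screw at 470,197) now lies along the rail. The closed fingers at (255,225) are just behind button b's tip (240,175).

Emit:
{"api": "jog_arm", "payload": {"plan": [-0.008, -0.005, -0.001, 0, 0, 0, -0.014, -0.008, -0.001, 0, 0, 0, -0.018, -0.0075, -0.001, 0, 0, 0, -0.0225, -0.0072, -0.001, 0, 0, 0, -0.027, -0.0077, -0.001, 0, 0, 0, -0.0315, -0.009, -0.001, 0, 0, 0, -0.036, -0.0112, -0.001, 0, 0, 0, -0.04, -0.0143, -0.001, 0, 0, 0, -0.044, -0.0182, -0.001, 0, 0, 0, -0.047, -0.0228, -0.001, 0, 0, 0, -0.0485, -0.026, -0.001, 0, 0, 0, -0.0495, -0.0285, -0.001, 0, 0, 0, -0.0495, -0.0285, -0.001, 0, 0, 0, -0.0495, -0.0285, -0.001, 0, 0, 0, -0.047, -0.013, -0.001, 0, 0, 0, -0.047, -0.013, 0.04, 0, 0, 0, -0.06, 0.01, 0.08, 0, 0, 0, -0.08, 0.035, 0.1, 0, 0, 0, -0.08, 0.035, 0.1, 0, 0, 0], "claw": 0}}

```text
clock: 6.2
eef_pos: [498.0, 211.6, 205.5]
eef_rot: [3.14, 0.005, -2.998]
wrist_force: [1.3, -0.7, 0.1]
finger_gap: 0.6
finger_force: 0.0
```

Run:
```python
from h import *
c,p,d=grab('wrist','w4'); s=manip.read_state(); print(s['eef_pos'],s['eef_rot'])
```

```text
[498.29417181 210.17064035 203.49867658] [ 3.14119653e+00  2.09313673e-03 -2.99817749e+00]
```

View pics/w4.png

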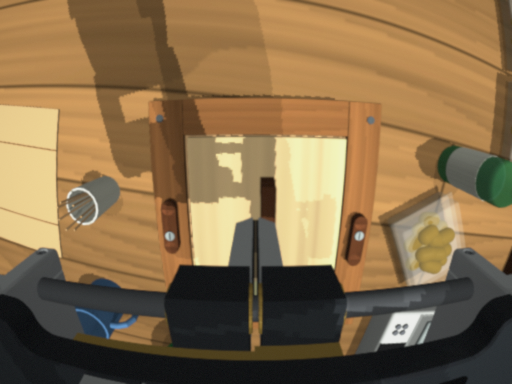

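Both buttons lie along their rails: b's screw is at (170,237) with its tip at (171,202), and a's screw is at (360,236) with its tip near (352,264). The handle's near end is at (267,178).

Run:
```python
from h import *
c=np.load('w4.npz')
P=lambda uv,z:plane(c,uv,z,True)[0]
for n,u,v in(('a',(360,236),(350,264)),('a short->scr',(358,214),(360,236)),('b',(170,237),(171,202))):
    d=P(v,108)-P(u,108); print(n,P(u,108).round(1),np.linalg.norm(d).round(1),np.degrees(np.arctan2(d[1],d[0])).round(1))
print('handle near end top',P((261.5,179),133).round(1),P((274,179),133).round(1))
print('panel corners',P((188,136),95).round(1),P((347,136),95).round(1))
c=np.load('w3.npz')
print('handle near end w3',P((356,102),133).round(1),P((382,102),133).round(1)); print('w3 panel corners',P((222,37),95).round(1),P((450,55),95).round(1))
```

```text
a [533.7 329.5 108. ] 34.9 -3.2
a short->scr [509.5 320.4 108. ] 25.9 20.6
b [562.9 130.  108. ] 39.2 -179.0
handle near end top [481.3 214.2 133. ] [479.8 225.  133. ]
panel corners [457.4 138.2  95. ] [433.8 295.   95. ]
handle near end w3 [489.9 212.6 133. ] [486.7 227.1 133. ]
w3 panel corners [459.3 135.1  95. ] [434.5 294.4  95. ]
```

Emit:
{"api": "jog_arm", "payload": {"plan": [0.024, 0.01, 0, 0, 0, 0, 0.0475, 0.0195, 0, 0, 0, 0, 0.0475, 0.0195, 0, 0, 0, 0, 0.0475, 0.0195, -0.03, 0, 0, 0, 0.0475, 0.0195, -0.06, 0, 0, 0, 0.0475, 0.0195, -0.085, 0, 0, 0, 0.0475, 0.0195, -0.097, 0, 0, 0, 0.0475, 0.0195, -0.097, 0, 0, 0, 0.0475, 0.0195, -0.097, 0, 0, 0], "claw": 0.07}}

```text
clock: 7.15
eef_pos: [546.4, 227.7, 106.2]
eef_rot: [3.142, 0.001, -3.001]
wrist_force: [0.4, 1.7, 0.3]
finger_gap: 68.1
finger_force: 0.0
```

Emit:
{"api": "jog_arm", "payload": {"plan": [0, 0, 0, 0, 0, 0, 0, 0, 0, 0, 0, 0, 0, 0, 0, 0, 0, 0, 0, 0, 0, 0, 0, 0, 0, 0, 0, 0, 0, 0, 0, 0, 0, 0, 0, 0], "claw": 0.03}}

```text
clock: 7.75
eef_pos: [546.1, 227.8, 105.5]
eef_rot: [-3.142, 0.0, -3.001]
wrist_force: [-0.5, 0.2, -0.1]
finger_gap: 30.4
finger_force: 0.0
```

Run:
```python
from h import *
c,p,d=grab('wrist','w5'); s=manip.read_state(); print(s['eef_pos'],s['finger_gap'],s['wrist_force'])
```

```text
[546.04836255 227.76402272 105.46687219] 30.196405092000507 [ 0.03346492 -0.3900015  -0.1331069 ]
```

View pics/w5.png

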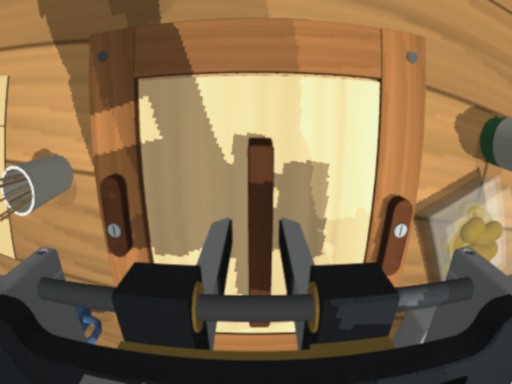

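The handle (about x=260) sits between the open fingers, whose middle is at about x=256. Button a (400,230) looks slightly tilted, so I'll measure both angles before lifting.

Run:
```python
from h import *
for f,bs in(('w3',[(445,485,155,250)]),('w5',[(384,415,190,270),(98,132,168,262)])):
    c=np.load(f+'.npz'); hsv=cv2.cvtColor(c['p'],cv2.COLOR_RGB2HSV).astype(int)
    for x0,x1,y0,y1 in bs:
        m=np.zeros(hsv.shape[:2],np.uint8); m[y0:y1,x0:x1]=(hsv[y0:y1,x0:x1,2]<135)&(hsv[y0:y1,x0:x1,1]>120)
        q=max(cv2.findContours(m,0,cv2.CHAIN_APPROX_NONE)[0],key=cv2.contourArea)[:,0]
        print(f,rect(plane(c,q,106,True)),q.min(0),q.max(0))
```

```text
w3 [543.4 326.7  68.1  36.9  10. ] [445 164] [484 246]
w5 [537.1 328.8  60.6  22.5  16.5] [384 195] [412 269]
w5 [549.8 129.   67.6  26.1   0.9] [ 98 168] [131 256]
```

Emit:
{"api": "jog_arm", "payload": {"plan": [0, 0.0015, 0, 0, 0, 0, 0, 0.0015, 0, 0, 0, 0, 0, 0.0015, 0, 0, 0, 0, 0, 0.0015, 0, 0, 0, 0, 0, 0.0015, 0, 0, 0, 0, 0, 0.0015, 0, 0, 0, 0], "claw": 0, "force": 30}}

```text
clock: 8.4
eef_pos: [546.0, 229.3, 105.4]
eef_rot: [3.142, -0.0, -3.001]
wrist_force: [0.1, 0.9, -0.4]
finger_gap: 13.5
finger_force: 30.0
```

Emit:
{"api": "jog_arm", "payload": {"plan": [0, 0, 0.003, 0, 0, 0, 0, 0, 0.008, 0, 0, 0, 0, 0, 0.015, 0, 0, 0, 0, 0, 0.025, 0, 0, 0, 0, 0, 0.035, 0, 0, 0, 0, 0, 0.05, 0, 0, 0, 0, 0, 0.05, 0, 0, 0]}}

```text
clock: 9.1
eef_pos: [546.9, 229.6, 158.1]
eef_rot: [3.141, 0.004, -3.001]
wrist_force: [1.1, 0.7, -2.5]
finger_gap: 13.5
finger_force: 30.0
```

Emit:
{"api": "jog_arm", "payload": {"plan": [0, 0, 0.03, 0, 0, 0, 0, -0.005, 0.06, 0, 0, 0, 0.001, -0.02, 0.08, 0, 0, 0, 0.003, -0.045, 0.09, 0, 0, 0, 0.005, -0.08, 0.09, 0, 0, -1, 0.007, -0.115, 0.09, 0, 0, -2, 0.009, -0.15, 0.09, 0, 0, -3, 0.011, -0.185, 0.09, 0, 0, -4, 0.013, -0.22, 0.09, 0, 0, -5, 0.015, -0.255, 0.09, 0, 0, -6, 0.016, -0.29, 0.09, 0, 0, -7, 0.017, -0.325, 0.09, 0, 0, -8, 0.018, -0.36, 0.09, 0, 0, -9, 0.019, -0.39, 0.09, 0, 0, -9.8, 0.02, -0.415, 0.09, 0, 0, -9.8, 0.021, -0.4295, 0.08, 0, 0, -9.8, 0.021, -0.4295, 0.06, 0, 0, -9.8, 0.021, -0.4295, 0.04, 0, 0, -9.8, 0.021, -0.4295, 0.02, 0, 0, -9.8, 0.021, -0.4295, 0.02, 0, 0, -9.8]}}

```text
clock: 11.1
eef_pos: [565.8, -199.3, 171.9]
eef_rot: [3.14, -0.005, 3.112]
wrist_force: [0.4, 0.9, -2.8]
finger_gap: 13.6
finger_force: 30.0
```

Run:
```python
from h import *
c,p,d=grab('wrist','w6'); s=manip.read_state(); print(s['eef_pos'],s['eef_rot'],s['finger_gap'],s['wrist_force'])
```

```text
[ 566.56836396 -199.63481274  174.04864547] [ 3.14052367e+00 -2.58709716e-03  3.11172854e+00] 13.690545947326074 [-0.18676464 -0.33057622 -2.12169805]
```

View pics/w6.png

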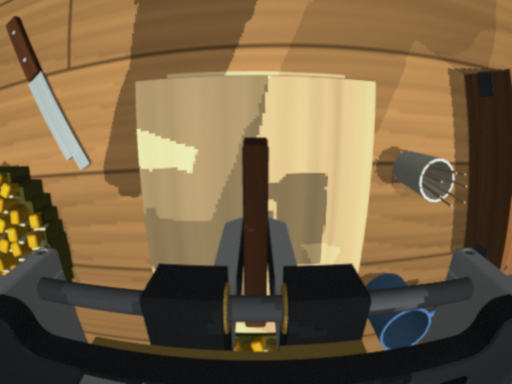

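The panel hangs level over the sheet. The sheet's near edge shows from (167,76) to (346,76), just beyond the panel's near corners at (137,82) and (375,82).

Run:
```python
from h import *
c=np.load('w6.npz'); P=lambda uv,z:plane(c,uv,z,True)[0].round(1)
print('sheet',P((167,76),4),P((346,76),4)); print('panel',P((137,82),164),P((375,82),164)); print('handle',P((256,138),202))
```

```text
sheet [ 442.9 -299.9    4. ] [448.8 -88.3   4. ]
panel [ 465.8 -273.9  164. ] [ 470.2 -118.5  164. ]
handle [ 503.5 -197.6  202. ]
```

Emit:
{"api": "jog_arm", "payload": {"plan": [0.0025, 0.0015, -0.02, 0, 0, 0, 0.0025, 0.0015, -0.045, 0, 0, 0, 0.0025, 0.0015, -0.07, 0, 0, 0, 0.0025, 0.0015, -0.095, 0, 0, 0, 0.0025, 0.0015, -0.115, 0, 0, 0, 0.0025, 0.0015, -0.13, 0, 0, 0, 0.0025, 0.0015, -0.138, 0, 0, 0, 0.0025, 0.0015, -0.142, 0, 0, 0, 0.0025, 0.0015, -0.144, 0, 0, 0, 0.0025, 0.0015, -0.144, 0, 0, 0, 0.0025, 0.0015, -0.144, 0, 0, 0, 0.0025, 0.0015, -0.144, 0, 0, 0]}}

```text
clock: 12.35
eef_pos: [569.8, -198.8, 32.0]
eef_rot: [-3.141, 0.001, 3.111]
wrist_force: [0.6, 0.2, -3.8]
finger_gap: 13.8
finger_force: 30.0
```

Emit:
{"api": "jog_arm", "payload": {"plan": [0, 0, -0.002, 0, 0, 0, 0, 0, -0.004, 0, 0, 0, 0, 0, -0.005, 0, 0, 0, 0, 0, -0.006, 0, 0, 0, 0, 0, -0.006, 0, 0, 0, 0, 0, -0.006, 0, 0, 0]}}

```text
clock: 12.95
eef_pos: [569.5, -198.8, 25.4]
eef_rot: [-3.142, -0.0, 3.111]
wrist_force: [1.0, -0.3, -2.5]
finger_gap: 13.6
finger_force: 30.0
```

Emit:
{"api": "jog_arm", "payload": {"plan": [0, 0, -0.0005, 0, 0, 0, 0, 0, -0.001, 0, 0, 0, 0, 0, -0.001, 0, 0, 0, 0, 0, -0.001, 0, 0, 0]}}

```text
clock: 13.35
eef_pos: [569.5, -198.7, 24.4]
eef_rot: [-3.142, -0.0, 3.111]
wrist_force: [0.6, 0.1, -2.7]
finger_gap: 13.8
finger_force: 30.0
```

Emit:
{"api": "jog_arm", "payload": {"plan": [0, 0, -0.0005, 0, 0, 0, 0, 0, -0.001, 0, 0, 0, 0, 0, -0.001, 0, 0, 0, 0, 0, -0.001, 0, 0, 0]}}

```text
clock: 13.75
eef_pos: [569.6, -198.8, 24.4]
eef_rot: [-3.141, 0.0, 3.111]
wrist_force: [-5.9, 1.6, 8.6]
finger_gap: 14.2
finger_force: 30.0
```

Emit:
{"api": "jog_arm", "payload": {"plan": [0, 0, 0.0008, 0, 0, 0, 0, 0, 0.0008, 0, 0, 0, 0, 0, 0.0008, 0, 0, 0, 0, 0, 0.0008, 0, 0, 0, 0, 0, 0.0008, 0, 0, 0], "claw": 0.05}}

```text
clock: 14.25
eef_pos: [569.6, -198.7, 24.2]
eef_rot: [3.142, 0.0, 3.111]
wrist_force: [-0.7, 0.6, -0.2]
finger_gap: 48.8
finger_force: 0.0
```

Emit:
{"api": "jog_arm", "payload": {"plan": [0, 0, 0.01, 0, 0, 0, 0, 0, 0.03, 0, 0, 0, 0, 0, 0.06, 0, 0, 0, 0, 0, 0.1, 0, 0, 0, 0, 0, 0.14, 0, 0, 0, -0.04, 0, 0.18, 0, 0, 0, -0.08, 0, 0.2, 0, 0, 0, -0.12, 0, 0.2, 0, 0, 0, -0.16, 0, 0.2, 0, 0, 0, -0.16, 0, 0.2, 0, 0, 0, -0.16, 0, 0.2, 0, 0, 0]}}

```text
clock: 15.35
eef_pos: [409.6, -199.0, 225.4]
eef_rot: [-3.141, 0.002, 3.111]
wrist_force: [0.9, -0.3, -0.5]
finger_gap: 50.0
finger_force: 0.0
```

Run:
```python
from h import *
c,p,d=grab('wrist','w7'); s=manip.read_state(); print(s['eef_pos'],s['finger_gap'],s['wrist_force'])
c,t,d=grab('top','t7')
a=cv2.resize(t[150:300,140:400,::-1],(520,300),interpolation=cv2.INTER_CUBIC); b=cv2.resize(p[:,:,::-1],(400,300))
cv2.imwrite('pics/fin.png',cv2.vconcat([a,cv2.copyMakeBorder(b,0,0,0,120,0)]))
```

```text
[ 410.10362114 -198.92554181  225.03547748] 49.94370583907968 [0.06105718 0.24405504 0.61924799]
```

View pics/fin.png

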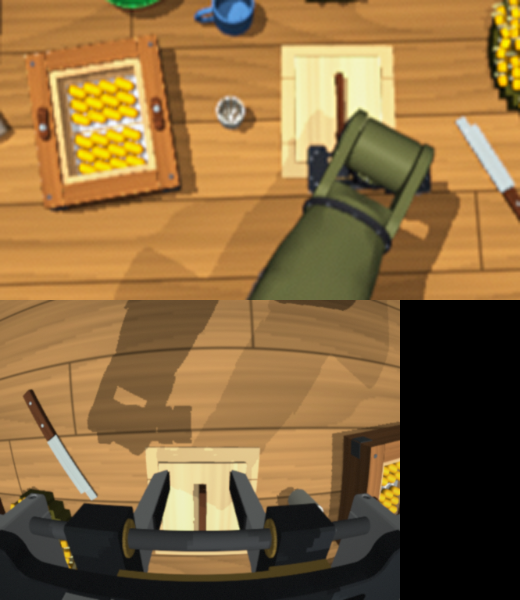

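The panel lies centred and flat on the sheet with its handle up. Both buttons, at about (42,122) and (157,112), lie along their rails, and nothing else has moved.

```bash
python3 -c "
from cell import manip; print(manip.sign_off())"
```

```text
the job is handed in; nothing more can be done
None
```

The box is open: both buttons are turned clear along their rails, and the lid panel lies flat, handle up, released within about 2 mm of the middle of the cardboard sheet; the other items look undisturbed, and I handed the job in at about 15.5 s.

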